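# Click the stock tally wheel round to its start mark

### The arm

A 6-joint arm with a two-finger parallel gripper is mounted at the origin on the work surface. World frame = base frame: x ahead of the robot, y to its left, z up, the work surface at z = 0. Lengths are in mm, angles in rad, forces in N, time in s.
With the tool pointing down it reaches from about 350 to 775 mm from the base axis. Payload 7.3 kg.
Tool frame: the origin (TCP) lies between the finger pads; the fingertips stand 25 mm ahead of it and the grasp point (between the pads) lies 6 mm ahead of it; z points along the fingers, y is the line along which they close (so a half turn about z gives the same grasp; the last joint's range is limited). The gripper opens to 92 mm and grips with 3 to 60 N. Pads are 19 mm wide; open, the fingers measure 130 mm over their backs; the gripper's body (75 mm by 190 mm) begins 47 mm behind the grasp point.
Start: joints at [1.192, 0.342, 1.524, -0, 1.275, -0.146], TCP at [121.102, 510.859, 251.741] pointing down, gripper open.
Joint ranges: [-2.53, 2.53], [-0.77, 2.02], [0.04, 2.7], [-1, 4.14], [0.28, 2.66], [-3.11, 3.11]. Speed limits (rad/s): [2.57, 2.57, 3.14, 3.14, 3.14, 3.14].

### API

Orientations are given as [roll, pitch, yaw] about the fixed x, y, z axes, in that order (R = Rz(yaw) Ry(pitch) Rx(roll)).
In Python, from plant import bot gives the robot as it stands.
- The arm moves only by the tool play_rows, never from a script. Its argument "commands" is a list of rows, each an object of numbers: "x", "y", "z": the shift along the tool's x, y, z in m; "twist": the turn about the tool's z in degrees. In form: [{"x": .., "y": .., "z": .., "twist": ..}, ...]. A call has exactly 8 rows; each row is the pose to reach, as a shift and turn from the pose commanded when the call began, along the tool's axes at that moment; what a row does not reach only later rows make up. A row lasts 1/10 s, in which the tool goes at most 50 mm and 8.59 degrees, less where a joint would pass 70% of its speed; a pose out of reach is approached as far as the arm can. A call with a gripper value outside its range is refused whole. "jaw" is the closure, from 0 (fully open) to 1 (shut), set as the call begins (left out, the last holds). The fingers move at their own pace and stop on an object; the grip force is fixed at half the most. Time passes only in rows, so rows that repeat a pose let the fingers close, or fill a call up. It gives the time, the measured TCP pose, the force, the opening and the grip force at its end, in the units of the state.
- bot.get_obs(): the state, without advancing time (a new reading comes with each control period).
- bot.capture(name): name is "side" or "top"; returns a dict with "pixels" (420x560x3 uint8, red, green, blue), "fx", "fy", "cx", "cy" (pixels), "eye" and "rotation" of the camera in the world. Camera axes: x right, y down, z forward; pixel columns grow to the right and rows downward; lengths in mm; the calibration is good to about 2 mm. A picture is of the moment at which its call begins. There is no depth.
- bot.close_job(): hands the job in; it is judged then, once.
The state is a dict: "time": time; "joint_positions": joint angles; "dq": joint speeds; "tau": joint torques, N m; "tool_pos": TCP position; "tcp_rot": TCP orientation; "contact_force": force on the tool from outside, world axes, zero at the start; "moment": the same for the moment, N m; "grip_width": finger opening in mm; "finger_force": force on a finger pad.
Only numpy, scipy, OpenCV 4.12 (cv2) and the standard library are available. Lean on these libraries where they do the work, as an engineer would, in place of code of your own. Each camera call takes 0.05 s, during which the arm holds its last target. There are 200 camera calls.

### The job

A new delivery is about to be counted: set the stock tally to its start mark. With a fingertip, flick the edge of its lugged wheel forward (clockwise seen from above), as many clicks as it takes for the raised bar on the wheel to rest at the fixed pointer, and never a click past it. Leave the bottle, the bell, the pedal and the parts bin where they are; nothing is to be picked up.

Things in the scene. Friction and masses are not known exactly. Their poses are not given: they have to be found in the camera images.
- tally: the tally's grey metal pedestal, fixed to the board, 40 mm high; in its own frame x = -45 to 97, y = -40 to 40 mm (6 mm foot plate: x = -53 to 97, y = -42 to 42). Origin on the board, straight below the wheel's axle; z up. The pointer post stands on its +x side, 65 mm high, x = 72 to 100, y = -14 to 14. The wheel overhangs it at -x and both +-y sides.
- wheel_axis (a point): on the upright axle of the level black star wheel, at its flat top, 58 mm above the board. Wheel: underside 44 mm above the board, disc of radius 42 mm with 8 equal radial lugs at 45 degrees, each 8 mm wide, reaching 62 mm from the axle, open gaps between; when resting on a click one lug lies along the pedestal's +x, the others every 45 degrees
- pointer_tip (a point): the tip of the fixed steel pointer, 72 mm from the axle on the pedestal's own +x side, 62 mm above the board, level with the raised bar
- bar_tip (a point): the outer end of the raised steel bar on the wheel, 61 mm from the axle; the bar is 6 mm wide, stands 6 mm above the wheel's flat top (top of the bar 64 mm above the board) and runs out from the hub along one of the lugs
- tally_wheel (a joint): turn of the wheel, rad, growing clockwise seen from above; 0 = bar at the pointer. A spring detent gives 8 clicks a turn (0.785 rad each): pushed past half a click it snaps on to the next, released earlier it drops back; 1 to 2 N at a lug turns it, it does not coast. Starts resting on a click, 2 to 5 clicks before 0 (-1.57 to -3.93). Stops block it below -4.95 and above 1.0
- lube: bystander, loose: green lubricant bottle with a nozzle, 50 mm across, 138 mm tall, standing; origin at the centre of its underside
- bell: bystander, loose: steel bicycle bell dome, 56 mm across, 35 mm high; origin at the centre of its underside
- pedal: bystander, loose: black bicycle pedal lying flat, 95 x 84 x 24 mm with a steel spindle along its x, reaching 86 mm from its origin at +x; origin at the centre of its underside
- bin: bystander, loose: black open parts bin 120 x 100 x 60 mm with nuts in it; origin at the centre of its underside
Things that resemble listed ones, but are neither listed nor needed, are in the scene too. What is shaped like the tally but green, orange or yellow is not meant.

How it is judged:
By the outcome, as a careful person would: the job done as asked, in the order asked, and still so for the second after the job is handed in, with the robot touching nothing.
It also fails if it takes over 64 s, if anything falls off the work surface, if the arm or the gripper's body presses on something with over 40 N, if the wrist force passes 120 N, or if a joint passes its speed limit or range.

## Working session

There is one attempt and no reset: what is moved stays moved. The work goes in short steps, Python scripts to look and compute and a tool call to move; the robot and the scene stay as the last step left them, time stands still between calls to the robot, and variables do not carry over. Pictures are saved under pics/ and viewed, at most 10 in all, crops included, and the job is handed in when it is done.

Besides the shell and the picture viewer there is one more tool, called after "Emit:" by a JSON object that holds its "op" and its "data", one argument or row to a line. play_rows: Moves the arm, as the interface text tells. Its arguments: {"type":"object","properties":{"commands":{"type":"array"},"jaw":{"type":"number"}},"required":["commands"]}

```bash
mkdir -p pics; cat > h.py <<'E'
import numpy as np, cv2, pickle
def proj(c,P):
    P=np.atleast_2d(P).astype(float); q=(P-np.array(c["eye"]))@np.array(c["rotation"])
    return np.c_[c["fx"]*q[:,0]/q[:,2]+c["cx"], c["fy"]*q[:,1]/q[:,2]+c["cy"]]
def back(c,uv,z):
    d=np.array(c["rotation"])@np.array([(uv[0]-c["cx"])/c["fx"],(uv[1]-c["cy"])/c["fy"],1.]); e=np.array(c["eye"])
    return e+d*(z-e[2])/d[2]
def save(c,name,box=None,s=1):
    im=c["pixels"][:,:,::-1]
    if box: im=im[box[1]:box[3],box[0]:box[2]]
    cv2.imwrite("pics/"+name,cv2.resize(im,None,fx=s,fy=s,interpolation=cv2.INTER_CUBIC))
E
python3 - <<'E'
from plant import bot
from h import *
for n in("top","side"):
    c=bot.capture(n); save(c,n+"1.png"); pickle.dump(c,open(n+".pkl","wb")); print(n,c["eye"],np.round(c["rotation"],3).tolist(),c["fx"])
o=bot.get_obs();print(o)
E
```

```text
top [ 396.72434818   17.01169038 1024.76655042] [-2.966, -0.025, -1.564] 409.22212971236104
side [202.25438316 597.48841523 561.04458409] [-2.184, -0.016, -2.591] 428.8307758054688
{'time': 0.1, 'joint_positions': array([ 1.19201482e+00,  3.42629785e-01,  1.52490772e+00, -2.60870626e-05,
        1.27536905e+00, -1.45990316e-01]), 'dq': array([ 0.0012439 , -0.00081528, -0.00243418, -0.00037651, -0.00010441,
        0.00026853]), 'tau': array([ 7.71225568e-04, -4.32000017e+01, -2.44692868e+01,  7.18236063e-02,
        5.26276231e-02, -3.28504063e-05]), 'tool_pos': array([120.97703382, 510.54673333, 251.13130759]), 'tcp_rot': array([-3.14028910e+00, -1.66454183e-04,  2.90880897e+00]), 'contact_force': array([ 0.095142  , -0.25519059, -0.45066182]), 'moment': array([-0.03144181,  0.04056812, -0.04215828]), 'finger_force': 0.0, 'grip_width': 92.07316265514383}
```

Rotation is rpy; I'll convert it.

```bash
python3 - <<'E'
s=open('h.py').read()
s=s.replace('import numpy as np, cv2, pickle','import numpy as np, cv2, pickle\nfrom scipy.spatial.transform import Rotation\ndef rot(c): return Rotation.from_euler("xyz",c["rotation"]).as_matrix()')
s=s.replace('np.array(c["rotation"])','rot(c)')
open('h.py','w').write(s)
E
cat h.py | head -8
```

```text
import numpy as np, cv2, pickle
from scipy.spatial.transform import Rotation
def rot(c): return Rotation.from_euler("xyz",c["rotation"]).as_matrix()
def proj(c,P):
    P=np.atleast_2d(P).astype(float); q=(P-np.array(c["eye"]))@rot(c)
    return np.c_[c["fx"]*q[:,0]/q[:,2]+c["cx"], c["fy"]*q[:,1]/q[:,2]+c["cy"]]
def back(c,uv,z):
    d=rot(c)@np.array([(uv[0]-c["cx"])/c["fx"],(uv[1]-c["cy"])/c["fy"],1.]); e=np.array(c["eye"])
```

View pics/top1.png

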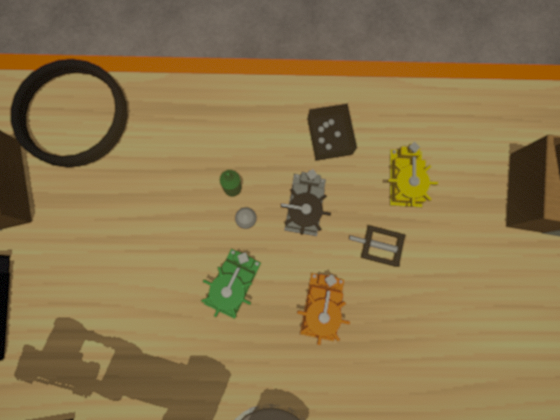

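View pics/side1.png

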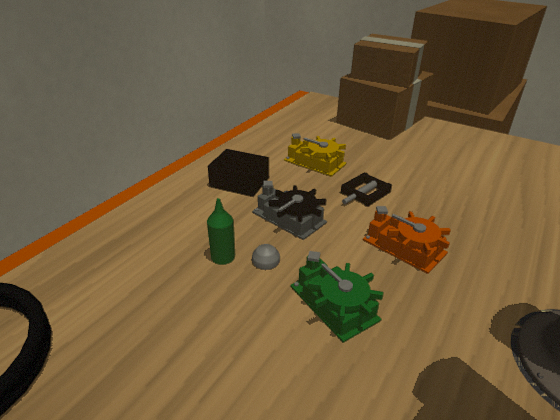

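Candidates in the top view are the grey/black tally (306,209), green (227,291), orange (324,317) and yellow (413,180). The one meant is grey with the black wheel. Its bar points left (282,206) and the pointer is up at (311,176). Next is a close crop.

```bash
python3 - <<'E'
from h import *
c=pickle.load(open("top.pkl","rb")); save(c,"crop1.png",(210,150,370,260),5)
for n,uv,z in(("axis",(306,209),64),("bar",(282,206),64),("ptr",(311,180),62),("lube",(231,188),0),("bell",(245,218),10),("bin",(332,132),60),("pedal",(383,246),24),("spindle",(350,239),12)): print(n,back(c,uv,z).round(1))
E
```

```text
axis [568.1 -80.   64. ]
bar [574.8 -22.5  64. ]
ptr [640.1 -92.8  62. ]
lube [632.1 105.7   0. ]
bell [553.2  67.9  10. ]
bin [ 764.1 -146.5   60. ]
pedal [ 484.9 -273.3   24. ]
spindle [ 502.6 -194.6   12. ]
```

View pics/crop1.png

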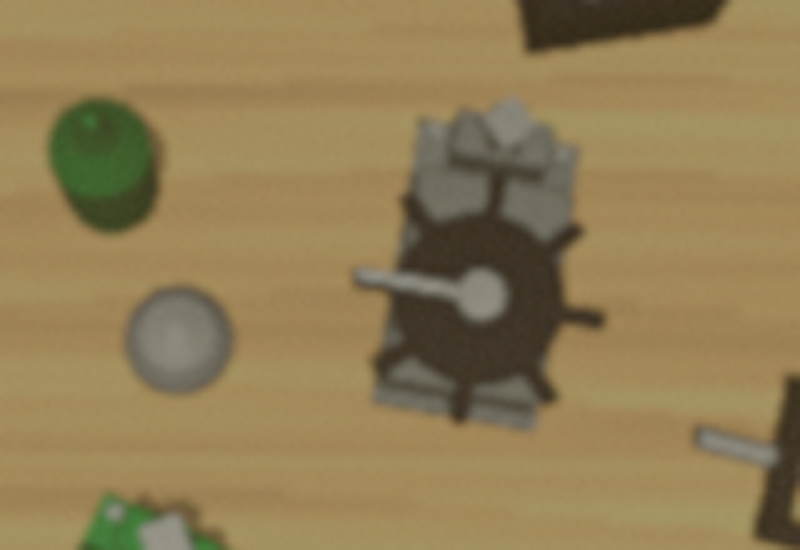

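The crop shows the axle at crop (480,296). The bar lies left at (357,275) and the pointer lug is up at (500,175). That makes the bar 90° before the pointer, so 2 clicks clockwise.

```bash
python3 - <<'E'
from h import *
c=pickle.load(open("top.pkl","rb")); s=pickle.load(open("side.pkl","rb"))
f=lambda x,y,z:back(c,(210+x/5,150+y/5),z)
r,l,u,d=f(604,321,56),f(356,274,63),f(500,175,56),f(460,418,56); a=f(480,296,64)
print(a,(r+l)/2, np.degrees(np.arctan2(*(l-r)[1::-1]))-90, np.degrees(np.arctan2(*(u-d)[1::-1])), np.linalg.norm((l-r)[:2]))
ptr=f(497,163,62);print(ptr, np.degrees(np.arctan2(*(ptr-a)[1::-1])))
print(back(s,(297,199),64),back(s,(276,209),64))
psi=np.radians(-9.5);X=np.array([np.cos(psi),np.sin(psi)]);Y=np.array([-X[1],X[0]])
save(s,"crop2.png",(230,160,350,250),6)
A=a[:2]
for al in(20,-20): print("tcp",A+al*X-66*Y)
E
```

```text
[567.64842198 -79.95069441  64.        ] [567.68409603 -80.58466865  59.5       ] -9.645711679242964 -9.587929884370624 121.5860345102605
[633.55580798 -88.85313085  62.        ] -7.692664810356489
[564.48022931 -71.75993608  64.        ] [581.96256488 -16.00269223  64.        ]
tcp [ 576.48099203 -148.34649623]
tcp [ 537.02956797 -141.744592  ]
```

View pics/crop2.png

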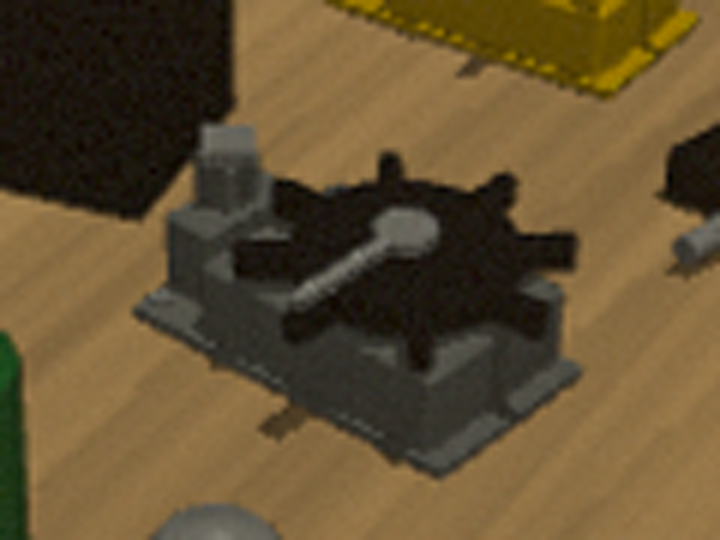

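The side crop shows the same thing: hub at (405,228), bar toward the front-left, pointer post at (228,150). The bar is 90° short. I'll push the right-hand lug toward the robot in two strokes with shut fingers.

Emit:
{"op": "play_rows", "data": {
  "commands": [
    {"x": -0.035,"y": -0.031,"z": 0,"twist": -0.5},
    {"x": -0.07,"y": -0.063,"z": 0,"twist": -1},
    {"x": -0.105,"y": -0.095,"z": 0,"twist": -1.5},
    {"x": -0.14,"y": -0.126,"z": 0,"twist": -2},
    {"x": -0.175,"y": -0.158,"z": 0,"twist": -2.5},
    {"x": -0.21,"y": -0.189,"z": 0,"twist": -3},
    {"x": -0.245,"y": -0.221,"z": 0,"twist": -3.4},
    {"x": -0.28,"y": -0.252,"z": 0,"twist": -3.7}
  ],
  "jaw": 1
}}

```text
time: 0.9
tool_pos: [335.9, 199.3, 251.7]
tcp_rot: [3.141, -0.0, 2.974]
contact_force: [0.6, -0.4, -0.3]
grip_width: 32.4
finger_force: 0.0
```

Emit:
{"op": "play_rows", "data": {
  "commands": [
    {"x": -0.034,"y": -0.035,"z": 0,"twist": 0},
    {"x": -0.068,"y": -0.07,"z": 0,"twist": 0},
    {"x": -0.102,"y": -0.105,"z": 0,"twist": 0},
    {"x": -0.136,"y": -0.14,"z": 0,"twist": 0},
    {"x": -0.17,"y": -0.175,"z": 0,"twist": 0},
    {"x": -0.204,"y": -0.21,"z": 0,"twist": 0},
    {"x": -0.238,"y": -0.245,"z": 0,"twist": 0},
    {"x": -0.272,"y": -0.28,"z": 0,"twist": 0}
  ]
}}

```text
time: 1.7
tool_pos: [557.3, -122.4, 251.3]
tcp_rot: [3.141, -0.001, 2.973]
contact_force: [1.2, 0.3, 0.5]
grip_width: 0.1
finger_force: 0.0
```

Emit:
{"op": "play_rows", "data": {
  "commands": [
    {"x": -0.023,"y": -0.023,"z": 0.01,"twist": 0},
    {"x": -0.023,"y": -0.023,"z": 0.05,"twist": 0},
    {"x": -0.023,"y": -0.023,"z": 0.08,"twist": 0},
    {"x": -0.023,"y": -0.023,"z": 0.1,"twist": 0},
    {"x": -0.023,"y": -0.023,"z": 0.12,"twist": 0},
    {"x": -0.023,"y": -0.023,"z": 0.13,"twist": 0},
    {"x": -0.023,"y": -0.023,"z": 0.13,"twist": 0},
    {"x": -0.023,"y": -0.023,"z": 0.13,"twist": 0}
  ]
}}

```text
time: 2.5
tool_pos: [575.9, -147.1, 122.3]
tcp_rot: [-3.142, 0.001, 2.973]
contact_force: [0.2, 0.6, 0.2]
grip_width: -0.0
finger_force: 0.0
```

```bash
python3 - <<'E'
from plant import bot
from h import *
o=bot.get_obs();print(o["tool_pos"],o["tcp_rot"],o["grip_width"])
c=bot.capture("side"); save(c,"crop3.png",(190,100,370,250),4)
E
```

```text
[ 575.87212754 -147.1371521   122.29248787] [-3.14153603e+00  7.20825405e-04  2.97345084e+00] -0.01924609281756971
```

View pics/crop3.png

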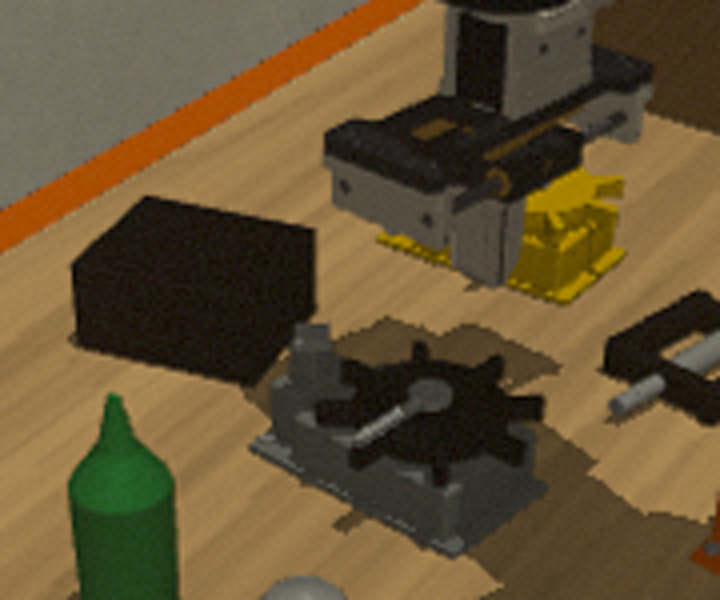

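Fingers are shut behind the right lug, with tips at crop (490,275), and the wheel is unchanged. I'll lower now.

Emit:
{"op": "play_rows", "data": {
  "commands": [
    {"x": 0,"y": 0,"z": 0.01,"twist": 0},
    {"x": 0,"y": 0,"z": 0.02,"twist": 0},
    {"x": 0,"y": 0,"z": 0.03,"twist": 0},
    {"x": 0,"y": 0,"z": 0.037,"twist": 0},
    {"x": 0,"y": 0,"z": 0.043,"twist": 0},
    {"x": 0,"y": 0,"z": 0.048,"twist": 0},
    {"x": 0,"y": 0,"z": 0.052,"twist": 0},
    {"x": 0,"y": 0,"z": 0.052,"twist": 0}
  ]
}}

```text
time: 3.35
tool_pos: [575.3, -147.0, 69.1]
tcp_rot: [3.141, -0.001, 2.973]
contact_force: [0.3, 0.2, -0.3]
grip_width: 0.4
finger_force: 0.0
```

Emit:
{"op": "play_rows", "data": {
  "commands": [
    {"x": 0.005,"y": 0,"z": 0,"twist": 0},
    {"x": 0.01,"y": 0,"z": 0,"twist": 0},
    {"x": 0.015,"y": 0,"z": 0,"twist": 0},
    {"x": 0.02,"y": 0,"z": 0,"twist": 0},
    {"x": 0.025,"y": 0,"z": 0,"twist": 0},
    {"x": 0.03,"y": 0,"z": 0,"twist": 0},
    {"x": 0.034,"y": 0,"z": 0,"twist": 0},
    {"x": 0.038,"y": 0,"z": 0,"twist": 0}
  ]
}}

```text
time: 4.15
tool_pos: [537.4, -140.6, 69.7]
tcp_rot: [3.141, -0.0, 2.973]
contact_force: [-0.4, 0.7, 0.0]
grip_width: 0.7
finger_force: 0.0
```

Emit:
{"op": "play_rows", "data": {
  "commands": [
    {"x": 0,"y": 0,"z": 0,"twist": 0},
    {"x": 0,"y": 0,"z": 0,"twist": 0},
    {"x": 0,"y": 0,"z": -0.005,"twist": 0},
    {"x": 0,"y": 0,"z": -0.015,"twist": 0},
    {"x": 0,"y": 0,"z": -0.025,"twist": 0},
    {"x": 0,"y": 0,"z": -0.04,"twist": 0},
    {"x": 0,"y": 0,"z": -0.052,"twist": 0},
    {"x": 0,"y": 0,"z": -0.052,"twist": 0}
  ]
}}

```text
time: 4.95
tool_pos: [539.3, -141.1, 124.1]
tcp_rot: [-3.141, 0.004, 2.973]
contact_force: [1.3, 0.1, 0.1]
grip_width: 0.2
finger_force: 0.0
```

```bash
python3 - <<'E'
from plant import bot
from h import *
o=bot.get_obs();print(o["tool_pos"],o["tcp_rot"],o["grip_width"])
c=bot.capture("side"); save(c,"crop4.png",(190,100,370,250),4)
E
```

```text
[ 539.27566172 -141.14925271  124.09104232] [-3.14067503  0.00438998  2.973437  ] 0.23699985427174916
```

View pics/crop4.png

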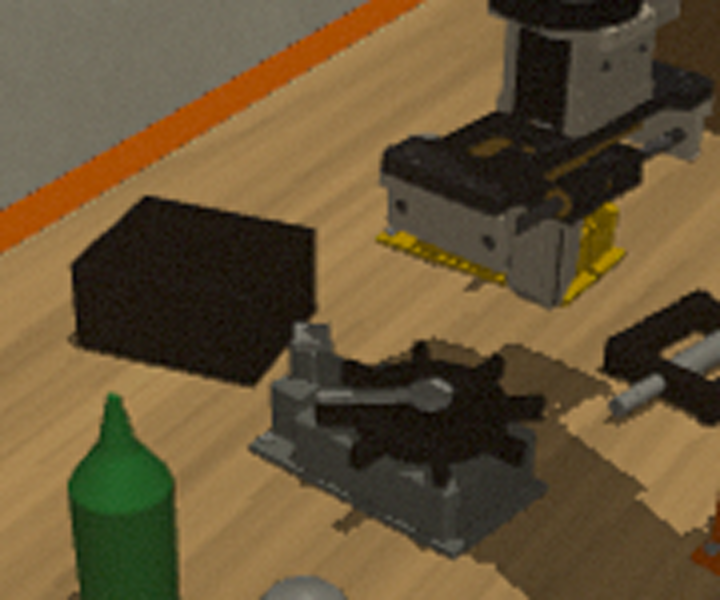

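The wheel has moved exactly one click: the bar now runs from the hub (432,395) to (320,398), with one click left. I'll repeat the stroke.

Emit:
{"op": "play_rows", "data": {
  "commands": [
    {"x": -0.01,"y": 0,"z": 0,"twist": 0},
    {"x": -0.025,"y": 0,"z": 0,"twist": 0},
    {"x": -0.038,"y": 0,"z": 0,"twist": 0},
    {"x": -0.038,"y": 0,"z": 0.015,"twist": 0},
    {"x": -0.038,"y": 0,"z": 0.03,"twist": 0},
    {"x": -0.038,"y": 0,"z": 0.043,"twist": 0},
    {"x": -0.038,"y": 0,"z": 0.052,"twist": 0},
    {"x": -0.038,"y": 0,"z": 0.052,"twist": 0}
  ]
}}

```text
time: 5.8
tool_pos: [574.8, -146.7, 67.9]
tcp_rot: [3.141, -0.003, 2.973]
contact_force: [-0.1, -0.1, -0.5]
grip_width: 0.6
finger_force: 0.0
```

Emit:
{"op": "play_rows", "data": {
  "commands": [
    {"x": 0.005,"y": 0,"z": 0,"twist": 0},
    {"x": 0.01,"y": 0,"z": 0,"twist": 0},
    {"x": 0.015,"y": 0,"z": 0,"twist": 0},
    {"x": 0.02,"y": 0,"z": 0,"twist": 0},
    {"x": 0.025,"y": 0,"z": 0,"twist": 0},
    {"x": 0.03,"y": 0,"z": 0,"twist": 0},
    {"x": 0.034,"y": 0,"z": 0,"twist": 0},
    {"x": 0.038,"y": 0,"z": 0,"twist": 0}
  ]
}}

```text
time: 6.6
tool_pos: [537.4, -140.6, 69.7]
tcp_rot: [3.141, -0.001, 2.973]
contact_force: [-0.6, -0.0, 0.8]
grip_width: 0.3
finger_force: 0.0
```

Emit:
{"op": "play_rows", "data": {
  "commands": [
    {"x": 0,"y": 0,"z": 0,"twist": 0},
    {"x": 0,"y": 0,"z": 0,"twist": 0},
    {"x": 0,"y": 0,"z": -0.005,"twist": 0},
    {"x": 0,"y": 0,"z": -0.015,"twist": 0},
    {"x": 0,"y": 0,"z": -0.03,"twist": 0},
    {"x": 0,"y": 0,"z": -0.05,"twist": 0},
    {"x": 0,"y": 0,"z": -0.07,"twist": 0},
    {"x": 0,"y": 0,"z": -0.07,"twist": 0}
  ]
}}

```text
time: 7.4
tool_pos: [539.8, -141.3, 143.2]
tcp_rot: [-3.14, 0.006, 2.974]
contact_force: [0.1, 0.4, -0.5]
grip_width: 0.2
finger_force: 0.0
```

```bash
python3 - <<'E'
from plant import bot
from h import *
o=bot.get_obs();print(o["tool_pos"],o["contact_force"])
c=bot.capture("side"); save(c,"crop5.png",(190,100,370,250),4)
E
```

```text
[ 539.82392787 -141.33723561  143.18245687] [ 0.08330744  0.37129811 -0.4618226 ]
```

View pics/crop5.png

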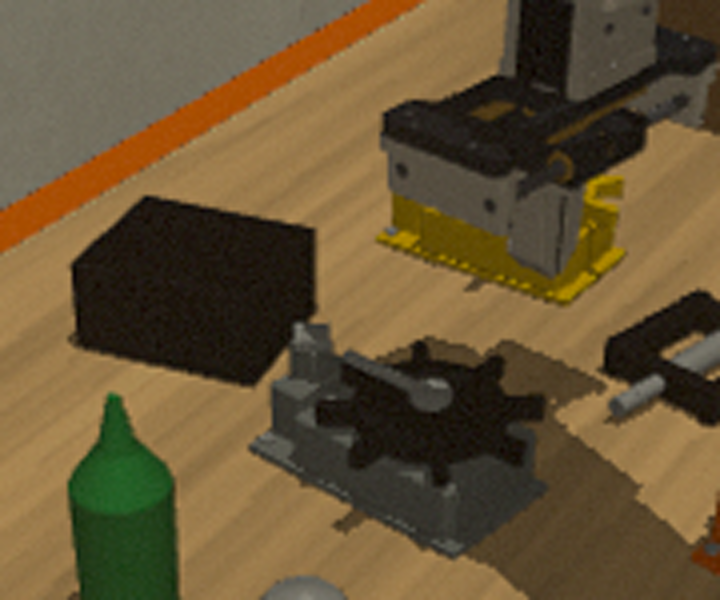

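The bar now points from the hub (432,393) to (345,357), at the pointer post. The gripper is clear and the bystanders haven't moved.

```bash
python3 -c "
from plant import bot
print(bot.close_job())"
```

```text
the job is handed in; nothing more can be done
None
```

I flicked the grey tally's wheel forward two clicks, so the raised bar now rests at the pointer; nothing else in view had moved in the last picture, the arm is clear, and the job is handed in.

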